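Turn the watch test stand to its red position

ROBOT

A 6-joint arm with a two-finger parallel gripper is mounted at the origin on a cart in front of the work surface, level with it; the furniture and walls round the work are solid. World frame = base frame: x ahead of the robot, y to its left, z up, the work surface at z = 0. Lengths are in m, angles in rad, forces in N, time in s.
With the tool pointing down it reaches from about 0.375 to 0.975 m from the base axis. Payload 3.8 kg.
Tool frame: the origin (TCP) lies midway between the tips of the shut fingers; the grasp point (between the pads) lies 19 mm behind it; z points along the fingers, y is the line along which they close (so a half turn about z gives the same grasp; the last joint's range is limited). The gripper opens to 88 mm and grips with 3 to 60 N. Pads are 18 mm wide; open, the fingers measure 123 mm over their backs; the gripper's body (75 mm by 187 mm) begins 45 mm behind the grasp point.
Start: joints at [1.298, 0.264, 1.604, -0, 1.274, -0.037], TCP at [0.158, 0.656, 0.239] pointing down, gripper open.
Joint ranges: [-2.63, 2.63], [-0.94, 2.18], [0.31, 2.57], [-1.31, 4.45], [0, 2.66], [-2.55, 2.55]. Speed limits (rad/s): [2.57, 2.57, 3.14, 3.14, 3.14, 3.14].

INTERFACE

Orientations are given as a rotation vector (axis times angle).
In Python, from cell import manip, inverse_kinematics, cams, order gives the robot as it stands. Calls block until the motion is done:
- manip.move_pose(position, orientation): joint-space move of the TCP to a pose.
- manip.move_linear(position, rate=0.15, rot=None): straight line of the TCP; rot=None keeps the orientation; rate is the mean speed in m/s.
- manip.set_joints(angles): joint-space move.
- manip.set_gripper(opening, force=None): finger opening in m; force is the grip in N (None keeps the last); returns when the fingers have stopped.
- manip.dwell(seconds).
- inverse_kinematics(position, orientation): joint angles nearest the present ones, or None.
- manip.state(): the state.
- cams.capture(name): name is "side" or "top" or "wrist"; returns a dict with "image" (420x560x3 uint8, blue, green, red), "z_map" (420x560 float32, m along the optical axis (not along the pixel's ray), 0 where there is no reading), "intrinsics" (3x3 intrinsics, pixels), "k1" (the pictures are not rectified: a ray, as slopes to the right and down, at radius r is drawn at 1 + k1 r^2 times it, then the intrinsics apply), "position" and "orientation" of the camera in the world; the wrist camera has in their place "T_tool_cam" (4x4, takes a point from camera to tool coordinates, whose origin is the TCP and whose axes are the flange's). Camera axes: x right, y down, z forward; pixel columns grow to the right and rows downward; lengths in m; the calibration is good to about 2 mm. A picture is of the moment at which its call begins: read the wrist's pose just before it.
A pose or a line that the arm cannot do raises manip.IKError and nothing moves.
- order.close_job(): hands the job in; it is judged then, once.
The state is a dict: "clock": time; "joint_pos": joint angles; "joint_velocities": joint speeds; "tau": joint torques, N m; "tool_pos": TCP position; "tcp_rot": TCP orientation; "contact_force": force on the tool from outside, world axes, zero at the start; "moment": the same for the moment, N m; "gripper_width": finger opening in m; "grasp_force": force on a finger pad.
Only numpy, scipy, OpenCV 4.12 (cv2) and the standard library are available. Lean on these libraries where they do the work, as an engineer would, in place of code of your own. Each camera call takes 0.05 s, during which the arm holds its last target. There are 200 camera calls.

TASK

The watch on the test stand is to be timed next with the red handle up. Turn the wheel by pushing its handles sideways with the fingertips, one after another, until the red handle points straight up, then leave the wheel at rest. Push gently, never pinch a handle between the fingers, and do not disturb the loose things round the stand.

Things in the scene. Friction and masses are not known exactly. Their poses are not given: they have to be found in the camera images.
- test_stand: Grey watch test stand, screwed to the bench (it cannot move). Base 150 x 160 x 12 mm, column behind the wheel 138 mm high. Origin: on the bench surface exactly below the wheel's hub; x along the level axle, away from the robot; y level in the wheel's plane, to the robot's left; z up.
- wheel_hub (a point): Centre of the upright wheel, on its level axle, 125 mm above the bench; a watch is clamped on it, facing the robot. Aluminium rim of 52 mm radius, 9 mm thick; six straight handles stand out from it like a ship's wheel, 60 degrees apart, ends 106 mm from the hub; about 68 mm clear between two at 80 mm from the hub. Nothing stands above them; the column lies 40 mm behind the wheel's plane.
- wheel (a joint): Turn of the wheel in rad: 0 when the red handle points straight up, growing clockwise as the robot sees it; at 6.283 it is up again. It turns both ways without stops or notches; the bearing is stiff (about 0.2 N m, 2 to 4 N at a handle), so the wheel stays where it is left and does not coast.
- handle_red: The one red handle: a round bar 12 mm thick and 56 mm long, from 50 to 106 mm from the hub. Origin on its centre line, 76 mm from the hub; z points outward along it, x along the axle, y across it in the wheel's plane. A push on its rounded end can press towards the hub and jam: push its flank, 15 mm or more below the end.
- handle_2: Black handle of the same size and axes as the red one, 60 degrees clockwise from it as the robot sees it.
- handle_3: Black handle of the same size and axes as the red one, 120 degrees clockwise from it as the robot sees it.
- handle_4: Black handle of the same size and axes as the red one, 180 degrees clockwise from it as the robot sees it.
- handle_5: Black handle of the same size and axes as the red one, 240 degrees clockwise from it as the robot sees it.
- handle_6: Black handle of the same size and axes as the red one, 300 degrees clockwise from it as the robot sees it.
- microscope: Fixed equipment at the left of the bench: tall stereo microscope, about 0.4 m high, within about 0.25 m of x 0.5, y 0.6 m in plan; keep the arm clear of it.
- loupe: Loose bystander: black eye loupe, 36 mm wide, 32 mm high; origin under its centre.
- oil_cup: Loose bystander: small dark oil cup with a red lid, 26 mm wide, 18 mm high; origin under its centre.
- putty_tin: Loose bystander: round tin with a green lid, 47 mm wide, 20 mm high; origin under its centre.
- fluid_bottle: Loose bystander: brown bottle with a black cap, 35 mm wide, 74 mm high; origin under its centre.
- watch_white: Loose bystander: white-faced watch with a closed black strap, 79 x 42 x 32 mm; origin under its centre.

How it is judged:
By the outcome, as a careful person would: the job done as asked, in the order asked, and still so for the second after the job is handed in, with the robot touching nothing.
It also fails if it takes over 58 s, if anything falls off the work surface, if the arm or the gripper's body presses on something with over 40 N, if the wrist force passes 120 N, or if a joint passes its speed limit or range.

## Working session

There is one attempt and no reset: what is moved stays moved. The work goes in short steps, each a Python script; the robot and the scene stay as the last script left them, time stands still between calls to the robot, and variables do not carry over. Pictures are saved under pics/ and viewed, at most 10 in all, crops included, and the job is handed in when it is done.

```bash
mkdir -p pics; ls
python3 - <<'E'
from cell import manip,cams
import cv2,numpy as np
for n in("side","top"):
    c=cams.capture(n);cv2.imwrite(f"pics/{n}0.png",c["image"]);np.savez(f"{n}0.npz",**c)
    print(n,c["position"],c["orientation"],c["intrinsics"].tolist() if hasattr(c["intrinsics"],'tolist') else c["intrinsics"],c["k1"])
s=manip.state();print(s["clock"],s["tool_pos"],s["tcp_rot"])
E
```

```text
pics
side [ 0.49495582 -0.49689212  1.10805226] [-2.50957842  0.00386976 -0.00450724] [[448.44464946240146, 0.0, 280.2950244514041], [0.0, 448.44464946240146, 209.77937862997007], [0.0, 0.0, 1.0]] -0.01292298442485987
top [0.38804627 0.21181108 1.43993346] [-2.17527978  2.17112108 -0.07919363] [[473.03683244483176, 0.0, 275.3984900587379], [0.0, 473.03683244483176, 209.00416964481565], [0.0, 0.0, 1.0]] -0.13532470350232395
0.1 [0.157518   0.65570419 0.23749986] [-0.3694756  -3.11948067  0.00314637]
```

View pics/side0.png

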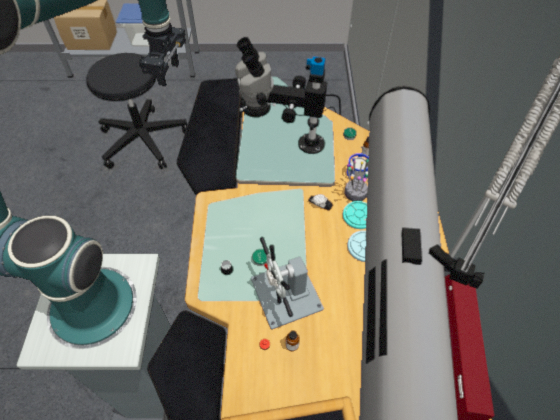

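View pics/top0.png

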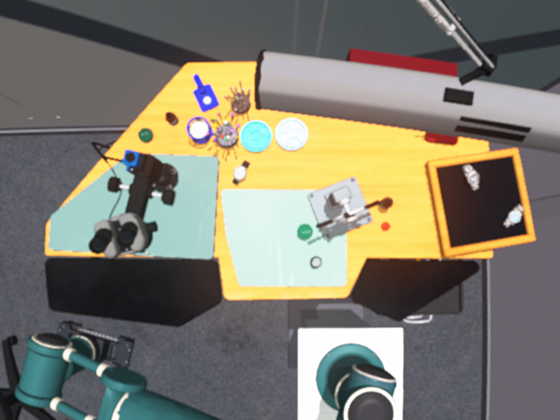

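The side view shows the stand near (285,285), with the wheel edge-on. The top view shows it near (345,210), with the tin and loupe to the left-front and the bottle and oil cup to the right.

```bash
cat > h.py <<'E'
import numpy as np,cv2
from scipy.spatial.transform import Rotation as R
def cloud(c,T=None):
    K=c["intrinsics"];d=np.array([float(c["k1"])*1,0,0,0,0])
    h,w=c["z_map"].shape;u,v=np.meshgrid(np.arange(w,dtype=float),np.arange(h,dtype=float))
    n=cv2.undistortPoints(np.stack([u,v],-1).reshape(-1,1,2),K,d).reshape(h,w,2)
    z=c["z_map"];p=np.dstack([n*z[...,None],z])
    if T is None:
        Rm=R.from_rotvec(c["orientation"]).as_matrix();t=c["position"]
    else: Rm,t=T[:3,:3],T[:3,3]
    P=p@Rm.T+t;P[z==0]=np.nan;return P
def red(im):
    h=cv2.cvtColor(im,cv2.COLOR_BGR2HSV);return ((h[...,0]<8)|(h[...,0]>172))&(h[...,1]>140)&(h[...,2]>70)
E
python3 - <<'E'
import numpy as np,cv2
from h import *
for n,(r0,r1,c0,c1) in dict(side=(215,360,210,340),top=(165,280,290,410)).items():
    c=dict(np.load(n+"0.npz"));P=cloud(c);im=c["image"]
    cv2.imwrite(f"pics/{n}_crop.png",cv2.resize(im[r0:r1,c0:c1],None,fx=4,fy=4,interpolation=cv2.INTER_CUBIC))
    nl,l,st,ce=cv2.connectedComponentsWithStats(red(im).astype(np.uint8))
    for i in range(1,nl):
        if st[i,4]>8:
            q=P[l==i];print(n,"red",ce[i].round(),st[i,4],np.nanmin(q,0).round(3),np.nanmedian(q,0).round(3),np.nanmax(q,0).round(3))
    Q=P[r0:r1,c0:c1].reshape(-1,3);print(n,"z med bench",np.nanpercentile(Q[:,2],[5,30,50]))
    # base top z~.012, column top .138
    for zl,zh in((.008,.017),(.13,.146)):
        g=im[r0:r1,c0:c1].reshape(-1,3).astype(int);m=(Q[:,2]>zl)&(Q[:,2]<zh)&(np.ptp(g,axis=1)<25)&(g.mean(1)>70)
        q=Q[m][:,:2].astype(np.float32);print(n,zl,len(q),cv2.minAreaRect(q) if len(q)>3 else 0)
    hi=P.reshape(-1,3);hi=hi[(hi[:,2]>.16)&(abs(hi[:,1])<.45)&(hi[:,0]>.35)]
    if n=="top":
        b=hi[hi[:,2]>.25];print("lamp?",np.nanmin(b,0),np.nanmax(b,0))
E
```

```text
side red [266. 266.] 9 [0.459 0.067 0.063] [0.462 0.082 0.072] [0.465 0.089 0.083]
side red [468. 353.] 4320 [ 0.732 -0.303  0.062] [ 0.907 -0.177  0.143] [1.001 0.019 0.553]
side red [264. 344.] 74 [ 0.448 -0.118  0.009] [ 0.459 -0.108  0.012] [ 0.469 -0.095  0.021]
side z med bench [-0.0038283  -0.00027687  0.00137964]
side 0.008 1749 ((0.4961194694042206, 0.04018568992614746), (0.1712544709444046, 0.29425376653671265), 39.82563400268555)
side 0.13 464 ((0.5052714347839355, 0.04023541510105133), (0.10083156824111938, 0.10130152106285095), 45.886966705322266)
top red [403.  62.] 1350 [ 0.886 -0.348 -0.028] [ 0.926 -0.144  0.143] [1.002 0.015 0.153]
top red [441. 138.] 254 [ 0.716 -0.343  0.004] [ 0.731 -0.288  0.012] [ 0.747 -0.24   0.019]
top red [385. 226.] 38 [ 0.448 -0.115  0.001] [ 0.457 -0.105  0.012] [ 0.466 -0.096  0.021]
top z med bench [-0.00682299 -0.00162292  0.00063273]
top 0.008 1485 ((0.45092877745628357, 0.07154091447591782), (0.2665196359157562, 0.2733997106552124), 12.362931251525879)
top 0.13 344 ((0.502887487411499, 0.05064503848552704), (0.09405732154846191, 0.0967397391796112), 24.710189819335938)
lamp? [ 0.5956019  -0.44970645  0.25000393] [1.00503584 0.44988026 0.66351337]
```

```bash
python3 -c "
import cv2;a=cv2.imread('pics/side_crop.png');b=cv2.imread('pics/top_crop.png')
print(a.shape,b.shape)"
```

```text
(580, 520, 3) (460, 480, 3)
```

View pics/side_crop.png

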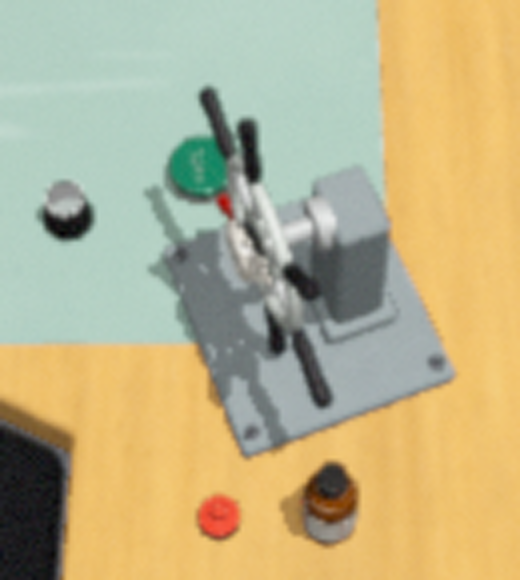

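View pics/top_crop.png

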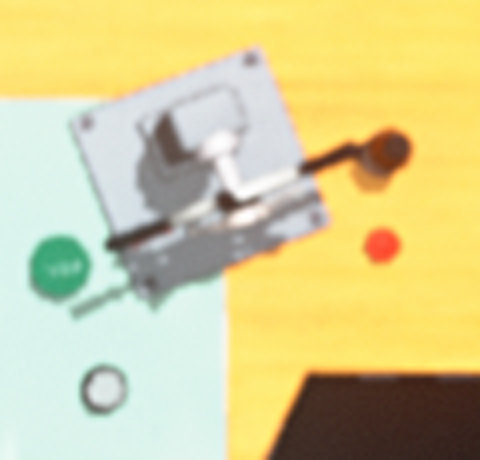

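The side crop shows the red handle at crop (225,205), below the rim on the wheel's left, with the tin just outside it. The top crop shows base corners at about (70,122), (262,47), (330,222) and (150,305), so the stand is yawed by about 21°. Next I'll compute the hub, the wheel angle and the lamp's extent.

```bash
cat >> h.py <<'E'
def ray(c,uv,z):
    n=cv2.undistortPoints(np.array(uv,float).reshape(-1,1,2),c["intrinsics"],np.array([float(c["k1"]),0,0,0,0])).reshape(-1,2)
    d=np.c_[n,np.ones(len(n))]@R.from_rotvec(c["orientation"]).as_matrix().T
    return c["position"]+d*((z-c["position"][2])/d[:,2])[:,None]
E
python3 - <<'E'
from h import *
t=dict(np.load("top0.npz"));s=dict(np.load("side0.npz"))
ct=ray(t,np.array([[70,122],[262,47],[330,222],[150,305]])/4+[290,165],.012)
cs=ray(s,np.array([[452,377],[247,455],[165,258]])/4+[210,215],.012)
print(ct.round(4),cs.round(4))
for c in(ct,cs): print(np.linalg.norm(np.diff(c[:,:2],axis=0),axis=1))
yaws=[np.arctan2(*(ct[0]-ct[1])[[1,0]])-np.pi/2, np.arctan2(*(ct[1]-ct[2])[[1,0]]),np.arctan2(*(cs[0]-cs[1])[[1,0]]),np.arctan2(*(cs[2]-cs[1])[[1,0]])-np.pi/2]
print("yaws",np.degrees(yaws)); yaw=np.median(yaws)
print("base centre",(ct[0]+ct[2])/2,(cs[0]+cs[2])/2)
X=np.array([np.cos(yaw),np.sin(yaw)]);Y=np.array([-X[1],X[0]])
cen=((ct[0]+ct[2])/2)[:2]
for n,c in(("top",t),("side",s)):
    P=cloud(c).reshape(-1,3);g=c["image"].reshape(-1,3).astype(int)
    d=P[:,:2]-cen;a=d@X;b=d@Y;z=P[:,2]
    m=(abs(a)<.09)&(abs(b)<.13)&(z>.155)&(z<.26);print(n,"wheel high a,b",m.sum(),np.percentile(a[m],[10,50,90]),np.polyfit(b[m],a[m],1))
    k=m&(g.max(1)<70);
    if k.sum(): print("dark",k.sum(),np.c_[a,b,z][k][::max(1,k.sum()//12)].round(3).tolist())
    m=(abs(a)<.1)&(abs(b)<.1)&(z>.13)&(z<.146)&(a>.02);print("col",m.sum(),a[m].min(),a[m].max(),b[m].min(),b[m].max())
P=cloud(t).reshape(-1,3)
for zz in(.2,.3,.4,.5,.6):
    m=(abs(P[:,1])<.25)&(abs(P[:,2]-zz)<.05)&(P[:,0]>.3);print("lamp",zz,m.sum(),np.percentile(P[m,0],[0,2,50]) if m.sum() else 0)
E
```

```text
[[ 0.5495  0.1304  0.012 ]
 [ 0.6074 -0.0167  0.012 ]
 [ 0.4736 -0.0669  0.012 ]
 [ 0.4108  0.0705  0.012 ]] [[ 0.6108 -0.0162  0.012 ]
 [ 0.4775 -0.0686  0.012 ]
 [ 0.4207  0.0707  0.012 ]]
[0.15811791 0.14293412 0.1510372 ]
[0.14322654 0.15048374]
yaws [21.50042557 20.56801111 21.47672671 22.16730231]
base centre [0.51154285 0.03176301 0.012     ] [0.51572247 0.02728734 0.012     ]
top wheel high a,b 191 [-0.03185473 -0.02768126 -0.0235461 ] [ 0.01723115 -0.02777128]
col 167 0.020212145750285748 0.04659106062350845 -0.025612012769179918 0.02487139827051143
side wheel high a,b 266 [-0.03004366 -0.02664723 -0.02240169] [ 0.00851397 -0.02657985]
dark 92 [[-0.027, 0.096, 0.158], [-0.029, 0.025, 0.229], [-0.028, 0.022, 0.224], [-0.028, 0.021, 0.217], [-0.027, 0.017, 0.213], [-0.026, 0.015, 0.206], [-0.024, 0.014, 0.196], [-0.025, 0.011, 0.194], [-0.024, -0.05, 0.181], [-0.029, -0.055, 0.185], [-0.028, -0.066, 0.2], [-0.026, -0.071, 0.201], [-0.031, -0.073, 0.198], [-0.025, -0.076, 0.196]]
col 221 0.020176081715851175 0.05007917087220859 -0.026088032440185527 0.024491298640672086
lamp 0.2 3061 [0.44702389 0.47412693 0.99984909]
lamp 0.3 3142 [0.94572904 0.95359409 1.00007722]
lamp 0.4 941 [0.61974055 0.63193454 0.68529601]
lamp 0.5 13734 [0.62040895 0.63230937 0.70174664]
lamp 0.6 1496 [0.72990027 0.73504014 0.78962255]
```

```bash
cat > w.py <<'E'
from h import *
from cell import manip,inverse_kinematics,cams,order
yaw=np.radians(21.4);X=np.array([np.cos(yaw),np.sin(yaw),0]);Y=np.array([-X[1],X[0],0]);Z=np.array([0,0,1.])
HUB=np.array([.5135,.030,.125])-.0268*X
o=lambda a:np.cos(a)*Z-np.sin(a)*Y      # outward at clockwise angle a
T=lambda a:-np.cos(a)*Y-np.sin(a)*Z     # clockwise tangent
def rot(t,p=np.radians(20),sg=1):
    z=-np.cos(p)*o(t)+np.sin(p)*X;x=sg*T(t);return R.from_matrix(np.c_[x,np.cross(z,x),z]).as_rotvec()
tilt=lambda a:-20+(a+14)*45/74
def pose(a,gap=0,r=.072,out=0,t=None,sg=1):
    """finger on the counterclockwise flank of a handle at a (deg)"""
    t=np.radians(tilt(a) if t is None else t);a=np.radians(a)
    d=.006+.009*np.cos(a-t)+gap
    return HUB+r*o(a)-d*T(a)+out*(o(t)-np.tan(np.radians(20))*X), rot(t,sg=sg)
E
python3 - <<'E'
from w import *
for sg in(1,-1):
    for a,k in((-14,dict(gap=.012,out=.09)),(-14,dict(gap=.012)),(20,{}),(60,{}),(60,dict(gap=.01,out=.06))):
        p,r=pose(a,sg=sg,**k);q=inverse_kinematics(p,r);print(sg,a,p.round(3),None if q is None else np.round(q,2))
th=np.arctan2(.656,.158)
q=inverse_kinematics([.42*np.cos(th),.42*np.sin(th),.38],manip.state()["tcp_rot"]);print(q)
E
```

```text
1 -14 [0.431 0.077 0.273] None
1 -14 [0.473 0.061 0.188] None
1 20 [0.493 0.01  0.198] [-0.16 -0.26  2.24  0.24  0.87  2.48]
1 60 [ 0.509 -0.032  0.173] [-0.47  0.02  2.11  0.6   1.17  2.09]
1 60 [ 0.496 -0.059  0.236] [-0.53 -0.04  2.05  0.56  1.3   2.12]
-1 -14 [0.431 0.077 0.273] [ 0.37 -0.48  2.29 -0.39  1.    0.09]
-1 -14 [0.473 0.061 0.188] [ 0.28 -0.33  2.35 -0.43  0.77  0.1 ]
-1 20 [0.493 0.01  0.198] [-0.16 -0.26  2.24  0.24  0.87 -0.66]
-1 60 [ 0.509 -0.032  0.173] [-0.47  0.02  2.11  0.6   1.17 -1.05]
-1 60 [ 0.496 -0.059  0.236] [-0.53 -0.04  2.05  0.56  1.3  -1.02]
[ 1.27516684e+00 -2.88781834e-01  1.89654614e+00 -5.30201585e-05
  1.53585413e+00 -5.98432759e-02]
```

Run:
```python
from w import *
manip.set_gripper(0.0,10)
th=np.arctan2(.656,.158)
manip.move_pose([.42*np.cos(th),.42*np.sin(th),.38],manip.state()["tcp_rot"])
p,r=pose(-14,gap=.012,out=.10,sg=-1)
manip.move_pose(p-.04*X+[0,0,.03],r)
s=manip.state();c=cams.capture("wrist")
np.savez("wr0.npz",tp=s["tool_pos"],tr=s["tcp_rot"],**c);cv2.imwrite("pics/wr0.png",c["image"])
print(s["clock"],s["tool_pos"],p,s["contact_force"],s["gripper_width"])
M=np.eye(4);M[:3,:3]=R.from_rotvec(s["tcp_rot"]).as_matrix();M[:3,3]=s["tool_pos"]
P=cloud(c,M@c["T_tool_cam"]).reshape(-1,3)-HUB;g=c["image"].reshape(-1,3).astype(int)
a,b,z=P@X,P@Y,P[:,2];rr=np.hypot(b,z);an=np.degrees(np.arctan2(-b,z))
m=(abs(a)<.02)&(rr>.058)&(rr<.11)
h,e=np.histogram(an[m],bins=np.arange(-180,181,5));print([(int(x),int(n)) for x,n in zip(e,h) if n>10])
k=m&(rr>.065)&(rr<.1)
# wheel phase mod 60 and plane offset
ph=np.degrees(np.angle(np.mean(np.exp(6j*np.radians(an[k])))))/6;print("phase",ph,"a med",np.median(a[k]))
print("max r per lobe",[(c0,np.percentile(rr[(abs(a)<.02)&(abs(an-c0)<8)&(rr<.13)],99)) for c0 in(ph-60,ph,ph+60) if ((abs(a)<.02)&(abs(an-c0)<8)&(rr<.13)).sum()>20])
rd=m&red(c["image"]).ravel();print("red",rd.sum(),np.median(an[rd]) if rd.sum() else 0)
```

```text
4.1667 [0.3892961  0.06539256 0.31261463] [0.42628338 0.07934958 0.28231059] [-0.45001465  0.71436523 -0.02388537] 0.000362769858917216
[(-135, 240), (-130, 156), (-80, 33), (-75, 571), (-70, 37), (-25, 11), (-20, 382), (-15, 97), (35, 31), (40, 60), (100, 171), (105, 20), (165, 79), (170, 26)]
phase -13.482260626914025 a med -0.003911340941963749
max r per lobe [(np.float64(-73.48226062691403), np.float64(0.10784311369529292)), (np.float64(-13.482260626914025), np.float64(0.10734193870013593)), (np.float64(46.51773937308597), np.float64(0.06711633536032205))]
red 331 -130.12657305831098
```

View pics/wr0.png

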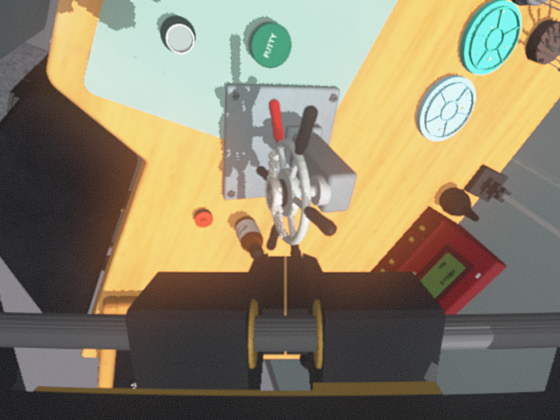

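The wrist view shows red at (275,115) and the wheel clear of the tool. Red is at about -134°, with the pushed handle at about -14°. I'll make stroke 1 now.

```bash
cat >> w.py <<'E'
def lin(a,rate=.1,**k):
    p,r=pose(a,sg=-1,**k);manip.move_linear(p,rate,rot=r)
def stroke(a0,a1,n=8,rate=.06):
    for a in np.linspace(a0,a1,n+1)[1:]:
        lin(a,rate);s=manip.state();print(round(a,1),np.round(s["contact_force"],1),end=" | ")
    print(s["clock"])
def look(tag):
    s=manip.state();c=cams.capture("wrist");cv2.imwrite(f"pics/{tag}.png",c["image"])
    M=np.eye(4);M[:3,:3]=R.from_rotvec(s["tcp_rot"]).as_matrix();M[:3,3]=s["tool_pos"]
    P=cloud(c,M@c["T_tool_cam"]).reshape(-1,3)-HUB
    a,b,z=P@X,P@Y,P[:,2];rr=np.hypot(b,z);an=np.degrees(np.arctan2(-b,z))
    k=(abs(a)<.02)&(rr>.062)&(rr<.1)
    ph=np.degrees(np.angle(np.mean(np.exp(6j*np.radians(an[k])))))/6
    rd=k&red(c["image"]).ravel()
    print("clock",s["clock"],"phase",round(ph,2),"lobes",[(int(x),int(n)) for n,x in zip(*np.histogram(an[k],bins=np.arange(-180,181,10))) if n>15],"red",rd.sum(),np.median(an[rd]) if rd.any() else None)
    c.update(P=P,rd=rd);return c
E
python3 - <<'E'
from w import *
lin(-14,.2,gap=.014,out=.08);lin(-14,.12,gap=.014);print(manip.state()["contact_force"])
stroke(-18,58,8)
lin(58,.1,gap=.012);lin(58,.2,gap=.012,out=.07)
lin(-4,.25,gap=.014,out=.1)
look("wr1")
E
```

```text
[-0.31482715 -0.21103889  0.6699147 ]
-8.5 [-0.7  1.1 -0.5] | 1.0 [0.8 1.3 0.8] | 10.5 [ 0.2  0.2 -0.5] | 20.0 [-0.3  1.1 -0.6] | 29.5 [-0.2  1.6 -0.3] | 39.0 [-0.6  0.5 -0.3] | 48.5 [-0.6  0.5 -0.2] | 58.0 [ 0.5  0.2 -0.9] | 8.575
clock 10.5917 phase 0.25 lobes [(-180, 120), (-120, 460), (-70, 76), (-60, 402), (-10, 307), (110, 132)] red 405 -58.02607557454001
```

Stroke 1 worked and red is now at about -60°. I'll start stroke 2, stop short and measure.

Run:
```python
from w import *
lin(-4,.12,gap=.014)
stroke(-8,54,7)
lin(54,.1,gap=.012);lin(54,.2,gap=.012,out=.09)
c=look("wr2")
for n in("side","top"):
    d=cams.capture(n);m=red(d["image"]);P=cloud(d)-HUB
    b,z,a=P@Y,P[...,2],P@X;k=m&(abs(a)<.03)&(np.hypot(b,z)<.12)
    print(n,k.sum(),np.degrees(np.arctan2(-np.median(b[k]),np.median(z[k]))) if k.any() else 0,np.median(a[k]) if k.any() else 0)
    np.savez(n+"2.npz",**d)
```

```text
0.9 [1.2 0.8 0.1] | 9.7 [0.2 1.3 0.8] | 18.6 [1.  1.9 1. ] | 27.4 [-0.1  0.4 -0.2] | 36.3 [-0.2  0.7 -0.5] | 45.1 [ 0.   1.5 -0.2] | 54.0 [-0.1  1.  -0.4] | 14.2083
clock 15.1 phase -4.7 lobes [(-130, 209), (-120, 22), (-70, 667), (-10, 417), (40, 94), (50, 389), (110, 162), (170, 83)] red 0 None
side 20 -4.826361426520463 -0.0012799033159023821
top 12 -6.066348922916982 -0.003642621522032417
```

View pics/wr2.png

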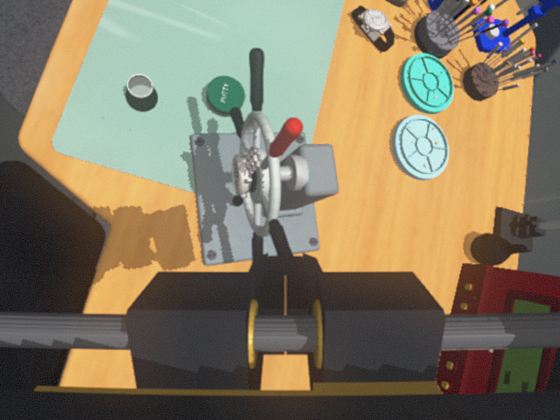

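The wrist view shows the red handle at (288,135), almost upright. All the cameras put it at about -5°. I'll finish the stroke, then check from a pose centred on the wheel.

Run:
```python
from w import *
lin(54,.12,gap=.012);stroke(50,59.4,2,.04)
lin(59.4,.1,gap=.012);lin(59.4,.2,gap=.012,out=.1)
p,r=pose(0,sg=-1,out=.12,t=0);manip.move_linear(p-.1*X+[0,0,.05],.2,rot=r)
c=look("wr3")
def slope(n,P,im,mk):
    a,b,z=P@X,P@Y,P[...,2];k=mk&(abs(a)<.03)&(np.hypot(b,z)<.115)&(z>.05)
    b,z=b[k],z[k];f=np.polyfit(z,b,1) if k.sum()>5 else [0,0]
    print(n,k.sum(),"z",z.min(),z.max(),"pos angle",np.degrees(np.arctan2(-np.median(b),np.median(z))),"axis angle",-np.degrees(np.arctan(f[0])))
slope("wrist",c["P"],0,red(c["image"]).ravel())
for n in("side","top"):
    d=cams.capture(n);slope(n,cloud(d)-HUB,0,red(d["image"]));cv2.imwrite(f"pics/{n}3.png",d["image"])
# hub-free fit: centre + phase from all handle points (wrist)
from scipy.optimize import least_squares
P=c["P"];a,b,z=P@X,P@Y,P[:,2];rr=np.hypot(b,z);k=(abs(a)<.02)&(rr>.065)&(rr<.1);y,z=-b[k],z[k]
def f(v):
    u,w=y-v[0],z-v[1];an=np.arctan2(u,w)-v[2];an-=np.round(an/(np.pi/3))*np.pi/3;return np.hypot(u,w)*np.sin(an)
s=least_squares(f,[0,0,0],loss="soft_l1",f_scale=.004);print("fit centre",s.x[:2],"phase deg",np.degrees(s.x[2]))
```

```text
54.7 [ 0.4 -0.5  0.3] | 59.4 [0.4 1.  0.9] | 16.975
clock 18.9583 phase -0.02 lobes [(-180, 66), (-120, 247), (-70, 31), (-60, 303), (-10, 178), (0, 51), (50, 311), (110, 139), (120, 22), (170, 20)] red 155 -2.7203435211003515
wrist 263 z 0.06148376584710785 0.10709645805361723 pos angle -2.0452583361611953 axis angle 2.620845844680807
side 39 z 0.06563814162033688 0.10887641217778654 pos angle 0.9165907754902921 axis angle -2.9989672020812987
top 17 z 0.052680118490240346 0.11026578162845535 pos angle -2.3591119510104566 axis angle -48.40626980344717
fit centre [-0.00232128  0.00480864] phase deg 0.10531108218476626
```

```bash
python3 -c "
import cv2;a=cv2.imread('pics/side3.png')[215:360,210:340];cv2.imwrite('pics/side3c.png',cv2.resize(a,None,fx=4,fy=4,interpolation=2))"
```

```text
(no output)
```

View pics/wr3.png

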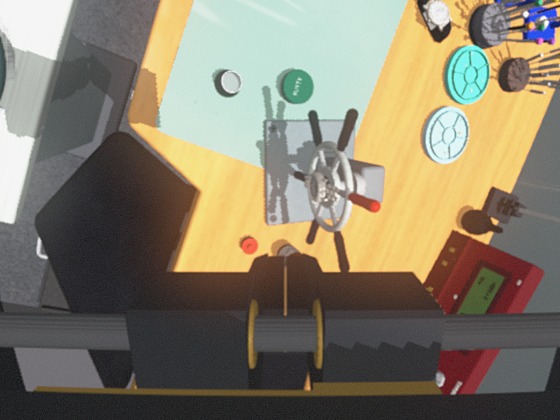

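View pics/side3c.png

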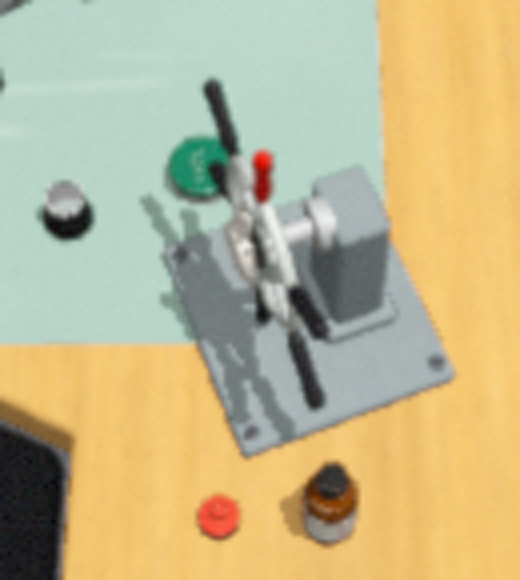

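The wrist and side views show the red handle upright, with its tip at (263,158) directly over its root at (263,197) in the side crop. The fit gives 0.1°, and the loose items I can see haven't moved. The arm is clear of everything, so I'm handing in.

Run:
```python
from w import *
s=manip.state();print(s["clock"],s["tool_pos"]);print(order.close_job())
```

```text
19.1083 [ 0.34954265 -0.01862248  0.36552026]
the job is handed in; nothing more can be done
None
```

The red handle points straight up, within about a degree by a fit to the wrist-camera image; the wheel is at rest, the arm is clear of it, and the job was handed in at 19.1 s with the result not yet reported.

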